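# Take the charged lamp out of its dock before the power cut

### The arm

A 6-joint arm with a two-finger parallel gripper is mounted at the origin on the work surface. World frame = base frame: x ahead of the robot, y to its left, z up, the work surface at z = 0. Lengths are in mm, angles in rad, forces in N, time in s.
With the tool pointing down it reaches from about 350 to 975 mm from the base axis. Payload 7.1 kg.
Tool frame: the origin (TCP) lies at the very end of the fingers, on their centre line; the grasp point (between the pads) lies 19 mm behind it; z points along the fingers, y is the direction in which the jaws open and shut (so a half turn about z gives the same grasp; the last joint's range is limited). The gripper opens to 88 mm and grips with 3 to 60 N. Pads are 20 mm wide; open, the fingers measure 115 mm over their backs; the gripper's body (75 mm by 178 mm) begins 61 mm behind the grasp point.
Start: joints at [-1.344, 0.423, 1.63, -0, 1.089, -0.019], TCP at [152.102, -606.193, 222.675] pointing down, gripper open.
Joint ranges: [-3, 3], [-0.9, 2.11], [0.09, 2.58], [-1.31, 4.45], [0.11, 2.69], [-2.54, 2.54]. Speed limits (rad/s): [2.39, 2.39, 3.01, 3.14, 3.14, 3.14].

### API

Orientations are given as a rotation vector (axis times angle).
In Python, from workcell import * gives the robot as it stands.
- The arm moves only by the tool play_rows, never from a script. Its argument "plan" is text: rows parted by semicolons, each of 7 numbers parted by spaces: the finger opening in cm, from 0 to 8.78, then the shift along the tool's x, y, z in cm, then the turn, a rotation vector about the tool's x, y, z in degrees. A call has 1 to 20 rows; each row shifts and turns the commanded pose from where the row before left it, along the tool's axes as they then stand; what a row does not reach is not made up. A row lasts 1/8 s, in which the tool goes at most 62.5 mm and 10.7 degrees, less where a joint would pass 70% of its speed; a pose out of reach is approached as far as the arm can. A call is refused whole if a number of a shift passes 6.25 or a number of a turn 10.7, either way. A call with a gripper value outside its range is refused whole. The fingers move at their own pace and stop on an object; the grip force is fixed at half the most. Time passes only in rows, so rows that do not move let the fingers close. It gives the time, the measured TCP pose, the force and the opening at its end, in the units of the state.
- get_obs(): the state, without advancing time (a new reading comes with each control period).
- get_image(name): name is "scene" or "side" or "wrist"; returns a dict with "pixels" (400x640x3 uint8, red, green, blue), "range_z" (400x640 float32, mm along the optical axis (not along the pixel's ray), 0 where there is no reading), "fx", "fy", "cx", "cy" (pixels), "eye" and "attitude" of the camera in the world. Camera axes: x right, y down, z forward; pixel columns grow to the right and rows downward; lengths in mm; the calibration is good to about 2 mm. A picture is of the moment at which its call begins.
- close_job(): hands the job in, once; it reports no verdict.
The state is a dict: "t": time; "qpos": joint angles; "qvel": joint speeds; "joint_torque": joint torques, N m; "ee_pos": TCP position; "orientation": TCP orientation; "ft_force": force on the tool from outside, world axes, zero at the start; "moment": the same for the moment, N m; "width": finger opening in mm.
Only numpy, scipy, OpenCV 4.12 (cv2) and the standard library are available. Lean on these libraries where they do the work, as an engineer would, in place of code of your own. Each camera call takes 0.05 s, during which the arm holds its last target. There are 200 camera calls.

### The job

The power is about to go off. First switch the charging dock off at its toggle, then swing the steel keeper arm well clear of the lamp, then lift the lamp straight up out of its well by the stem on top and stand it gently, upright, in the middle of the round wooden coaster. Let go of it, then press the button on its stem all the way in to light it and back away, leaving the toggle off, the keeper open and the mug, jar and kettle undisturbed.

Things in the scene. Friction and masses are not known exactly. Their poses are not given: they have to be found in the camera images.
- dock: Grey charging dock fixed to the counter: block 160 x 160 mm, 55 high, with a round well in its middle (95 mm wide, 47 deep, floor 8 mm above the counter); on its +y side a lower wing (130 mm along x, y = 80 to 150 mm, 35 high) carries the toggle. Origin: centre of the block's underside; x points away from the robot at yaw 0, z up. Yaw within 0.35 rad.
- toggle (a joint): Toggle lever with a white ball end on the dock's wing, hinged about the dock's y axis. 0 = on, leaning towards the dock's -x side (towards the robot); pushing it to the dock's +x side turns it to 1.0 = fully off, leaning to +x. It stays where it is left; it starts within 0.1 of on. 0.8 or more counts as off.
- toggle_tip (a point): Centre of the white ball, 26 mm wide, on the free end of the toggle's 10 mm thick steel rod. The rod's pivot is 50 mm from it, 57 mm above the counter, and the rod leans 0.5 rad to either side of upright, so the ball travels 48 mm along the dock's x; about 1.5 to 2 N on the ball or just below it turns the toggle.
- keeper (a joint): Steel keeper arm (72 mm long, 14 wide, 8 thick, underside 3.5 mm above the lamp's drum) on an upright pivot at dock x = +66, y = -66 mm. 0 = points at the well's centre, over the lamp; grows to 1.7 rad (stop) clockwise seen from above, the arm swinging out past the dock's +x edge. Starts at 0 to 0.25; 0.9 is clear of the lamp. About 1 N at the pin moves it; it stays where left.
- keeper_tab (a point): Centre of the top end of the upright thumb pin on the keeper arm: 12 mm thick, standing 22 mm above the arm's upper face, 45 mm from the pivot. Push it sideways.
- keeper_pivot (a point): The keeper's pivot axis, at the height of the arm's upper face.
- lamp: Rechargeable lamp, 0.24 to 0.48 kg: squat drum 92 mm wide, 62 high (black base and cap, pale diffuser), in the dock's well with 1.5 mm play all round, 15 mm showing. Its only grippable feature is the upright black stem on its axis: 20 mm thick, 62 to 98 mm above its underside. Origin: centre of the underside; z up. It must rise 47 mm to clear the dock.
- lamp_button (a joint): White push button, 14 mm wide, on the end of the lamp's stem; it stands 8 mm proud. 0 = out, 0.006 m = fully in; a spring of about 5 N returns it. 0.004 or more counts as pressed.
- lamp_top (a point): Middle of the button's upper face, on the lamp's axis, 106 mm above the lamp's underside with the button out.
- coaster: Loose round wooden coaster, 120 mm wide, 12 mm thick, lying flat on the counter. Origin: centre of its underside, z up.
- mug: Red enamel mug, 82 mm wide, 80 mm high, handle at its +y side. Origin: centre of its underside. Leave it alone.
- jar: Glass sugar jar with a steel cap, 80 mm wide, 110 mm high. Origin: centre of its underside. Leave it alone.
- kettle: Chrome electric kettle, 156 mm wide and 216 mm high, with a black handle to its +y side and a spout to its -y side. Origin: centre of its underside. Leave it alone.
Things that resemble listed ones, but are neither listed nor needed, are in the scene too. Several things have the shape of the coaster; the one meant has the colours described above.

How it is judged:
By the outcome, as a careful person would: the job done as asked, in the order asked, and still so for the second after the job is handed in, with the robot touching nothing.
It also fails if it takes over 59 s, if anything falls off the work surface, if the arm or the gripper's body presses on something with over 40 N, if the wrist force passes 120 N, or if a joint passes its speed limit or range.

## Working session

There is one attempt and no reset: what is moved stays moved. The work goes in short steps, Python scripts to look and compute and a tool call to move; the robot and the scene stay as the last step left them, time stands still between calls to the robot, and variables do not carry over. Pictures are saved under pics/ and viewed, about 8 in all and at most 12, crops included, and the job is handed in when it is done.

Besides the shell and the picture viewer there is one more tool, called after "Request:" by a JSON object that holds its "method" and its "body", one argument or row to a line. play_rows: Moves the arm, as the interface text tells. Its arguments: {"type":"object","properties":{"plan":{"type":"string"}},"required":["plan"]}

```bash
mkdir -p pics; ls; cat > h.py <<'E'
from workcell import *
import numpy as np, cv2
from scipy.spatial.transform import Rotation as R
def cam(n):
    im=get_image(n); A=np.array(im["attitude"],float)
    im["R"]=A if A.shape==(3,3) else (R.from_rotvec(A) if A.size==3 else R.from_quat(A)).as_matrix()
    return im
def save(im,f): cv2.imwrite("pics/"+f,im["pixels"][:,:,::-1])
def ray(im,u,v):
    return im["R"]@np.array([(u-im["cx"])/im["fx"],(v-im["cy"])/im["fy"],1.])
def plane(im,u,v,z):
    d=ray(im,u,v);e=np.array(im["eye"]);return e+d*(z-e[2])/d[2]
def pts(im):
    v,u=np.mgrid[:400,:640];z=im["range_z"]
    c=np.stack([(u-im["cx"])/im["fx"]*z,(v-im["cy"])/im["fy"]*z,z],-1)
    return c@im["R"].T+np.array(im["eye"])
E
python3 - <<'E'
from h import *
o=get_obs();print(o)
for n in("scene","side"):
    im=cam(n);save(im,n+"0.png");print(n,im["attitude"],im["eye"],im["fx"],im["cx"],im["cy"])
    np.savez(n+"0.npz",**{k:im[k] for k in im})
E
```

```text
pics
{'t': 0.0, 'qpos': array([-1.34399099e+00,  4.23822854e-01,  1.63072567e+00, -9.74611100e-06,
        1.08860477e+00, -1.89705820e-02]), 'qvel': array([-9.49511098e-06, -1.68166754e-04, -1.88147783e-03,  5.16368578e-04,
       -2.52596401e-04,  1.48393647e-03]), 'joint_torque': array([-2.88302626e-04, -5.44620895e+01, -2.73666501e+01,  6.44593081e-02,
        2.26611266e-02, -1.32556361e-04]), 'ee_pos': array([ 151.97763349, -605.64167552,  221.89892208]), 'orientation': array([-3.11636067e+00, -3.84909853e-01,  2.67643261e-04]), 'ft_force': array([ 1.25247572,  0.3765759 , -0.01472374]), 'moment': array([-0.01291249, -0.02177737, -0.02509579]), 'width': 87.71359063844446}
scene [-1.74053722 -2.05658073  0.60578236] [1126.8979137   -10.23691849 1042.27193824] 455.9783427685464 319.4694833729535 199.42970439962224
side [-2.34562889 -0.93375234  0.28807421] [1027.36610653 -710.12696162 1170.90387994] 445.82308093634623 317.5449699503605 199.4682505322943
```

View pics/scene0.png

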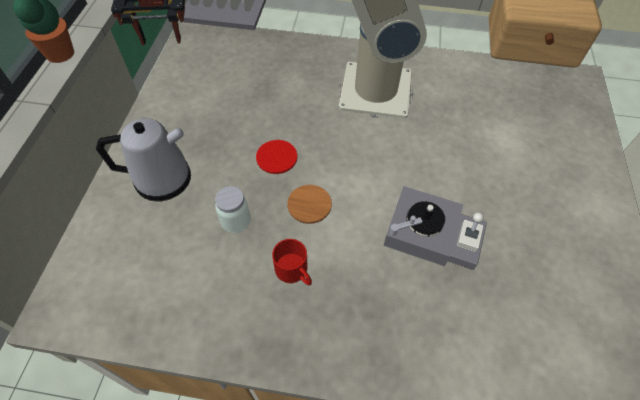

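View pics/side0.png

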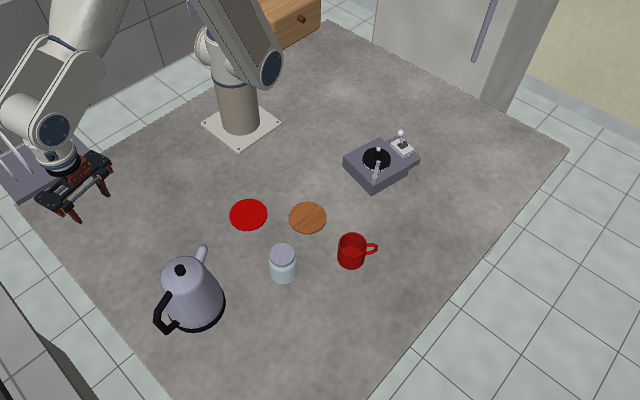

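Scene view: lamp button at (430,208), ball at (478,217), keeper arm from (395,228) to (420,222) and wooden coaster at (310,203). The red disc at (277,156) is a decoy. In the side view the button is at (379,150) and the ball at (400,133).

```bash
cat > m.py <<'E'
from h import *
def L(n):
    d=dict(np.load(n+"0.npz",allow_pickle=True));return d
def mm(P,m): 
    return P[m]
for n,box,wb in(("scene",(370,500,180,275),(285,340,180,225)),("side",(335,430,120,200),(285,330,195,240))):
    im=L(n);P=pts(im);px=im["pixels"].astype(int);hsv=cv2.cvtColor(im["pixels"],cv2.COLOR_RGB2HSV)
    v,u=np.mgrid[:400,:640]
    def B(b):return (u>b[0])&(u<b[1])&(v>b[2])&(v<b[3])
    m=B(box)&(P[...,2]>51)&(P[...,2]<59)
    r=cv2.minAreaRect(P[m][:,:2].astype(np.float32));print(n,"block top",m.sum(),r)
    m=B(box)&(P[...,2]>31)&(P[...,2]<39);print(" wing",cv2.minAreaRect(P[m][:,:2].astype(np.float32)))
    w=B(box)&(px.min(-1)>175);c,l,s,ct=cv2.connectedComponentsWithStats(w.astype(np.uint8))
    for i in range(1,c):
        if s[i,4]>8: print(" white",ct[i].round(1),s[i,4],np.median(P[l==i],0).round(), P[l==i][:,2].max().round())
    m=B(wb)&(hsv[...,1]>70)&(hsv[...,0]>5)&(hsv[...,0]<25)
    mo=cv2.moments(m.astype(np.uint8),True);cu,cv_=mo["m10"]/mo["m00"],mo["m01"]/mo["m00"]
    print(" coaster",m.sum(),plane(im,cu,cv_,12).round(1),np.median(P[m],0).round(1),hsv[int(cv_),int(cu)])
    m=B(box)&(P[...,2]>70)&(P[...,2]<85);print(" z70-85",[ (a,b,*P[b,a].round()) for b,a in np.argwhere(m)[::6]])
E
python3 m.py
```

```text
scene block top 2439 ((505.2691345214844, 196.2015380859375), (220.0278778076172, 165.0373077392578), 78.23250579833984)
 wing ((514.8436279296875, 199.72174072265625), (228.6964569091797, 147.62765502929688), 78.11885070800781)
 white [429.9 206.8] 17 [501. 166. 115.] 117.0
 white [477.2 216.2] 47 [507. 279. 112.] 118.0
 white [469.8 234.6] 299 [537. 274.  60.] 1042.0
 coaster 1378 [ 475.7 -136.1   12. ] [ 476.  -135.8   12.2] [ 14 156 150]
 z70-85 [(np.int64(424), np.int64(201), np.float64(457.0), np.float64(159.0), np.float64(72.0)), (np.int64(428), np.int64(202), np.float64(457.0), np.float64(169.0), np.float64(71.0)), (np.int64(424), np.int64(203), np.float64(462.0), np.float64(159.0), np.float64(71.0)), (np.int64(416), np.int64(204), np.float64(469.0), np.float64(139.0), np.float64(72.0)), (np.int64(426), np.int64(204), np.float64(464.0), np.float64(164.0), np.float64(70.0)), (np.int64(433), np.int64(204), np.float64(461.0), np.float64(182.0), np.float64(70.0)), (np.int64(422), np.int64(205), np.float64(469.0), np.float64(154.0), np.float64(71.0)), (np.int64(433), np.int64(205)
[... 11887 characters left out ...]
, (np.int64(374), np.int64(172), np.float64(540.0), np.float64(102.0), np.float64(80.0)), (np.int64(376), np.int64(173), np.float64(549.0), np.float64(102.0), np.float64(82.0)), (np.int64(377), np.int64(174), np.float64(549.0), np.float64(109.0), np.float64(71.0)), (np.int64(372), np.int64(176), np.float64(547.0), np.float64(84.0), np.float64(81.0)), (np.int64(371), np.int64(177), np.float64(545.0), np.float64(82.0), np.float64(76.0)), (np.int64(377), np.int64(177), np.float64(560.0), np.float64(94.0), np.float64(78.0)), (np.int64(376), np.int64(178), np.float64(561.0), np.float64(86.0), np.float64(81.0)), (np.int64(374), np.int64(180), np.float64(557.0), np.float64(83.0), np.float64(70.0))]
```

```bash
cat >> h.py <<'E'
def go(x,y,z,yaw=None):
    """total shift in tool axes (cm) and turn about tool z (deg) from the measured pose"""
    o=get_obs();r=R.from_rotvec(o["orientation"]);p=np.array(o["ee_pos"])
    M=r.as_matrix();cy=np.arctan2(M[1,0],M[0,0])
    print("at",p.round(1),"yaw",cy.round(3),"q6",o["qpos"][5].round(2),"tool cm",(M.T@(np.array([x,y,z])-p)/10).round(2),
      "turn deg",None if yaw is None else np.degrees(cy-yaw).round(1),"tilt",M[:,2].round(4))
YAW=-0.209
def dock(c,x,y): 
    a,b=np.cos(YAW),np.sin(YAW);return np.array([c[0]+a*x-b*y,c[1]+b*x+a*y]).round(1)
E
python3 - <<'E'
from h import *
S=dict(np.load("scene0.npz",allow_pickle=True));D=dict(np.load("side0.npz",allow_pickle=True))
print("btn",plane(S,429.9,206.8,112),plane(D,379,149.5,112))
print("ball",plane(S,477.2,217,101),plane(D,400.1,132.5,101))
P=pts(S)
for n,b in(("kettle",(100,190,115,200)),("jar",(215,250,185,232)),("mug",(272,312,238,286))):
    q=P[b[2]:b[3],b[0]:b[1]].reshape(-1,3);q=q[(q[:,2]>25)&(q[:,2]<300)];print(n,q.min(0).round(),q.max(0).round())
go(430,0,340,YAW)
E
```

```text
btn [498.54472562 166.44492832 112.        ] [506.48659513 164.19561109 112.        ]
ball [501.25418203 282.50621912 101.        ] [503.78186751 284.78685412 101.        ]
kettle [ 402. -671.   25.] [ 530. -464.  220.]
jar [ 519. -358.   25.] [ 595. -280.  115.]
mug [ 622. -189.   25.] [715. -89.  85.]
at [ 152.  -605.7  222. ] yaw 0.246 q6 -0.02 tool cm [ 41.71 -52.   -11.73] turn deg 26.1 tilt [-4.0e-04  1.3e-03 -1.0e+00]
```

Request:
{"method": "play_rows", "body": {
  "plan": "0 0 0 -5.8 0 0 0; 0 0 0 -6 0 0 0; 0 3.5 -4.35 0 0 0 0; 0 3.5 -4.35 0 0 0 0; 0 3.5 -4.35 0 0 0 0; 0 3.5 -4.35 0 0 0 0; 0 3.5 -4.35 0 0 0 0; 0 3.5 -4.35 0 0 0 0; 0 3.5 -4.35 0 0 0 0; 0 3.5 -4.35 0 0 0 0; 0 3.5 -4.35 0 0 0 0; 0 3.5 -4.35 0 0 0 0; 0 3.5 -4.35 0 0 0 0; 0 3.2 -4.2 0 0 0 0; 0 0 0 0 0 0 8.7; 0 0 0 0 0 0 8.7; 0 0 0 0 0 0 8.7; 0 -0.4 -5 0 0 0 0; 0 -0.4 -5 0 0 0 0; 0 -0.4 -5 0 0 0 0"
}}

```text
t: 2.6
ee_pos: [449.2, 150.7, 340.5]
orientation: [3.124, -0.33, -0.0]
ft_force: [1.1, 0.2, 0.8]
width: 0.2
```

```bash
python3 - <<'E'
from h import *
im=cam("wrist");save(im,"w1.png");np.savez("w1.npz",**im);print(im["eye"],im["R"].round(3),im["fx"])
go(450,150,340,YAW)
E
```

```text
[526.15120767 133.87560211 503.60443484] [[-0.209 -0.937 -0.281]
 [-0.978  0.2    0.06 ]
 [-0.     0.288 -0.958]] 287.38836801203513
at [450.  155.3 340.6] yaw -0.208 q6 2.08 tool cm [0.11 0.51 0.06] turn deg 0.0 tilt [ 4.e-04  3.e-03 -1.e+00]
```

View pics/w1.png

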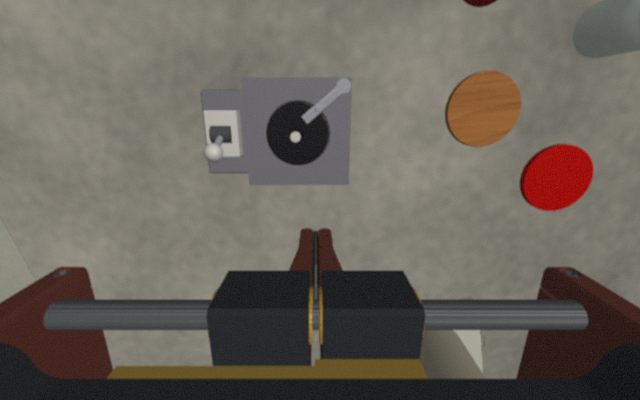

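Wrist view: block corners at about (243,78), (351,78), (349,185) and (249,185). The button is at (295,137), the ball at (213,151), the keeper from (344,86) to (306,120) and the wooden coaster at (484,108). I'll cast these onto their known heights.

```bash
python3 - <<'E'
from h import *
im=dict(np.load("w1.npz",allow_pickle=True));P=pts(im);hsv=cv2.cvtColor(im["pixels"],cv2.COLOR_RGB2HSV)
v,u=np.mgrid[:400,:640]
def B(a,b,c,d):return (u>a)&(u<b)&(v>c)&(v<d)
def cen(m): return u[m].mean(),v[m].mean()
px=im["pixels"].min(-1)
m=B(285,305,128,146)&(px>130);c=cen(m);print("btn",c,m.sum(),plane(im,*c,113.5))
m=B(200,224,142,162)&(px>150);c=cen(m);print("ball",c,m.sum(),plane(im,*c,101),np.median(P[m],0))
m=B(440,525,65,150)&(hsv[...,1]>70)&(hsv[...,0]>5)&(hsv[...,0]<25);c=cen(m);print("coaster",c,m.sum(),plane(im,*c,12))
m=B(190,370,70,200)&(P[...,2]>50)&(P[...,2]<58);print("top",cv2.minAreaRect(P[m][:,:2].astype(np.float32)))
m=B(190,370,70,200)&(P[...,2]>30)&(P[...,2]<58);print("dock",cv2.minAreaRect(P[m][:,:2].astype(np.float32)))
m=B(265,335,95,170)&(P[...,2]>66)&(P[...,2]<73)&(px<60);r=cv2.minEnclosingCircle(P[m][:,:2].astype(np.float32));print("drum",r)
for uv in((344,86),(306,120)):print("keeper",plane(im,*uv,81.5))
m=B(295,355,75,130)&(P[...,2]>86)&(P[...,2]<108);print("pin",m.sum(),P[m].mean(0) if m.any() else 0, P[m][:,2].max() if m.any() else 0)
E
```

```text
btn (np.float64(294.97402597402595), np.float64(136.44155844155844)) 77 [500.89147726 167.08476853 113.5       ]
ball (np.float64(214.1235294117647), np.float64(149.74117647058824)) 170 [505.91009675 282.42143689 101.        ] [506.21294698 280.36807979 113.02611526]
coaster (np.float64(483.22793468667254), np.float64(108.03155339805825)) 4532 [ 474.42538039 -135.22323153   12.        ]
top ((507.0948181152344, 196.29620361328125), (220.04083251953125, 159.50845336914062), 78.05410766601562)
dock ((508.17376708984375, 201.39596557617188), (230.4661102294922, 159.50845336914062), 78.05410766601562)
drum ((501.348876953125, 166.84088134765625), 45.78965759277344)
keeper [550.90938704  88.43871513  81.5       ]
keeper [517.82423598 149.28405034  81.5       ]
pin 70 [528.78782678 132.52769499 103.90264985] 107.77861968387913
```

Request:
{"method": "play_rows", "body": {
  "plan": "0 -0.9 -4.5 4 0 0 0; 0 -0.9 -4.5 6 0 0 0; 0 -0.9 -4.6 6 0 0 0; 0 0 0 4 0 0 0; 0 0 0 0 0 0 0"
}}

```text
t: 3.28
ee_pos: [448.6, 270.7, 158.9]
orientation: [3.12, -0.327, -0.009]
ft_force: [0.2, 0.9, 0.0]
width: 0.1
```

```bash
sed -i 's/^YAW=.*/YAW=-0.2086;C=(501.0,167.0)/' h.py; python3 - <<'E'
from h import *
print(dock(C,-75,114));go(*dock(C,-75,114),88,YAW)
E
```

```text
[451.2 294.1]
at [448.6 270.7 158.9] yaw -0.209 q6 2.3 tool cm [-0.2  -2.38  7.08] turn deg -0.0 tilt [-0.0064 -0.0037 -1.    ]
```

Request:
{"method": "play_rows", "body": {
  "plan": "0 -0.1 -1.2 0.5 0 0 0; 0 -0.1 -1.2 1.5 0 0 0; 0 0 0 2.5 0 0 0; 0 0 0 2.5 0 0 0; 0 0 0 0 0 0 0; 0 2 0 0 0 0 0; 0 1.5 0 0 0 0 0; 0 1 0 0 0 0 0; 0 0 0 0 0 0 0"
}}

```text
t: 4.4
ee_pos: [499.6, 286.0, 92.2]
orientation: [-3.123, 0.33, -0.002]
ft_force: [-0.5, -0.6, -0.3]
width: 0.4
```

```bash
python3 - <<'E'
from h import *
print(get_obs()["ft_force"]);go(*dock(C,1,114),88,YAW)
E
```

```text
[-0.52037468 -0.57753738 -0.28243736]
at [499.6 286.   92.2] yaw -0.211 q6 2.28 tool cm [2.7  0.21 0.42] turn deg -0.1 tilt [ 1.6e-03  7.0e-04 -1.0e+00]
```

Request:
{"method": "play_rows", "body": {
  "plan": "0 0.9 0 0.2 0 0 0; 0 0.9 0 0 0 0 0; 0 0.8 0.1 0 0 0 0; 0 0 0 0 0 0 0"
}}

```text
t: 4.9
ee_pos: [524.1, 279.6, 89.7]
orientation: [-3.124, 0.329, -0.001]
ft_force: [0.9, -0.0, 0.0]
width: 0.7
```

```bash
python3 - <<'E'
from h import *
print(get_obs()["ft_force"]);go(*dock(C,1,114),88,YAW)
im=cam("scene");px=im["pixels"].min(-1)
v,u=np.mgrid[:400,:640];cv2.imwrite("pics/s2.png",cv2.resize(im["pixels"][150:290,350:530,::-1],None,fx=4,fy=4))
E
```

```text
[ 0.92396829 -0.04665908  0.00496401]
at [524.1 279.6  89.7] yaw -0.21 q6 2.25 tool cm [0.18 0.09 0.17] turn deg -0.1 tilt [ 5.e-04  0.e+00 -1.e+00]
```

View pics/s2.png

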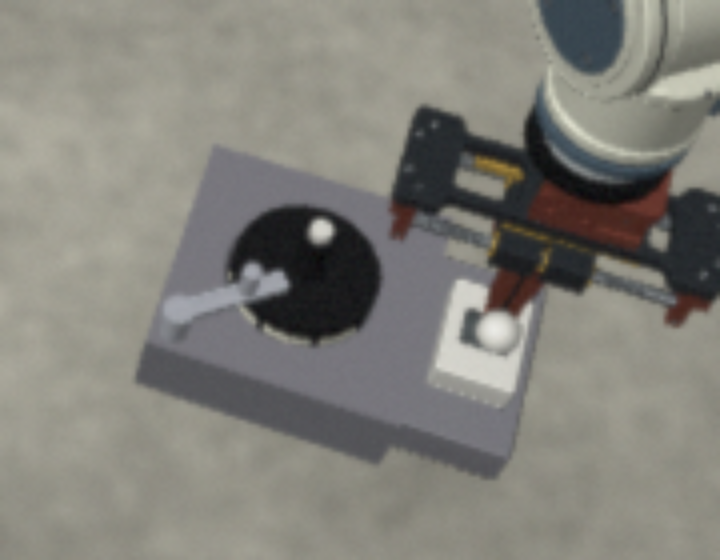

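The ball (crop (497,332)) is being pushed past the middle. I'll push a little further until the stop is felt.

Request:
{"method": "play_rows", "body": {
  "plan": "0 0.25 0.1 0.1 0 0 0; 0 0.2 0 0 0 0 0; 0 0 0 0 0 0 0"
}}

```text
t: 5.32
ee_pos: [524.9, 278.5, 88.8]
orientation: [3.124, -0.329, -0.008]
ft_force: [-10.4, 5.1, 7.3]
width: 0.5
```

```bash
cat > ball.py <<'E'
from h import *
print(get_obs()["ft_force"].round(1));go(*dock(C,1,114),88,YAW)
for n,b in(("scene",(462,488,205,243)),("side",(390,412,122,150))):
    im=cam(n);px=im["pixels"].min(-1).astype(int);P=pts(im)
    v,u=np.mgrid[:400,:640];m=(u>b[0])&(u<b[1])&(v>b[2])&(v<b[3])&(P[...,2]>88)&(P[...,2]<125)&(px>125)
    if m.any():
        c=(u[m].mean(),v[m].mean());p=plane(im,*c,101)[:2]-C
        print(n,m.sum(),c,"dock xy",R.from_rotvec([0,0,-YAW]).apply([*p,0])[:2].round(1))
E
python3 ball.py
```

```text
[-10.4   5.1   7.3]
at [524.9 278.5  88.8] yaw -0.21 q6 2.25 tool cm [0.08 0.01 0.08] turn deg -0.1 tilt [-4.8e-03  2.0e-04 -1.0e+00]
scene 92 (np.float64(474.20652173913044), np.float64(232.7173913043478)) dock xy [ 22.4 114.5]
side 38 (np.float64(408.4736842105263), np.float64(140.76315789473685)) dock xy [ 23.3 113.3]
```

At the stop: ball at dock x ≈ +23, force 10 N. Next, back off and go to the keeper's near side.

Request:
{"method": "play_rows", "body": {
  "plan": "0 -1 0 0 0 0 0; 0 -1 0 -1 0 0 0; 0 0 0 -3 0 0 0; 0 0 0 -4 0 0 0; 0 0.3 2.5 0 0 0 0; 0 0.3 3 0 0 0 0; 0 0.3 3 0 0 0 0; 0 0.3 3 0 0 0 0; 0 0.3 3 0 0 0 0; 0 0 0 0 0 0 0"
}}

```text
t: 6.68
ee_pos: [491.3, 135.0, 168.3]
orientation: [3.123, -0.333, -0.002]
ft_force: [0.5, 0.0, -0.5]
width: 0.6
```

```bash
python3 ball.py; python3 - <<'E'
from h import *
go(*dock(C,3,-34),88,YAW)
E
```

```text
[ 0.5  0.  -0.5]
at [491.3 135.  168.3] yaw -0.213 q6 2.03 tool cm [  0.34 -14.74   8.02] turn deg -0.2 tilt [-1.4e-03 -6.0e-04 -1.0e+00]
scene 95 (np.float64(474.22105263157897), np.float64(232.62105263157895)) dock xy [ 22.1 114.5]
side 41 (np.float64(408.5121951219512), np.float64(140.65853658536585)) dock xy [ 23.1 113.8]
at [492.2 136.8 168.6] yaw -0.211 q6 2.03 tool cm [0.54 0.27 8.06] turn deg -0.1 tilt [-2.e-04  1.e-04 -1.e+00]
```

Request:
{"method": "play_rows", "body": {
  "plan": "0 0.2 0.3 0 0 0 0; 0 0 0 2.5 0 0 0; 0 0 0 3 0 0 0; 0 0 0 2.5 0 0 0; 0 0 0 0 0 0 0; 0 1 0 0 0 0 0; 0 1 0 0 0 0 0; 0 1 0 0 0 0 0; 0 1 0 0 0 0 0; 0 1 0 0 0 0 0; 0 1 0 0 0 0 0; 0 1 0 0 0 0 0; 0 0 0 0 0 0 0"
}}

```text
t: 8.4
ee_pos: [562.5, 118.2, 88.5]
orientation: [3.123, -0.33, -0.002]
ft_force: [-2.6, -1.0, -0.8]
width: 0.5
```

```bash
python3 - <<'E'
from h import *
print(get_obs()["ft_force"].round(1));go(*dock(C,76,-33),88,YAW)
im=cam("side");cv2.imwrite("pics/k.png",cv2.resize(im["pixels"][110:220,320:450,::-1],None,fx=5,fy=5))
E
```

```text
[-2.6 -1.  -0.8]
at [562.5 118.2  88.5] yaw -0.21 q6 1.97 tool cm [ 0.57 -0.21  0.05] turn deg -0.1 tilt [-1.1e-03 -8.0e-04 -1.0e+00]
```

View pics/k.png

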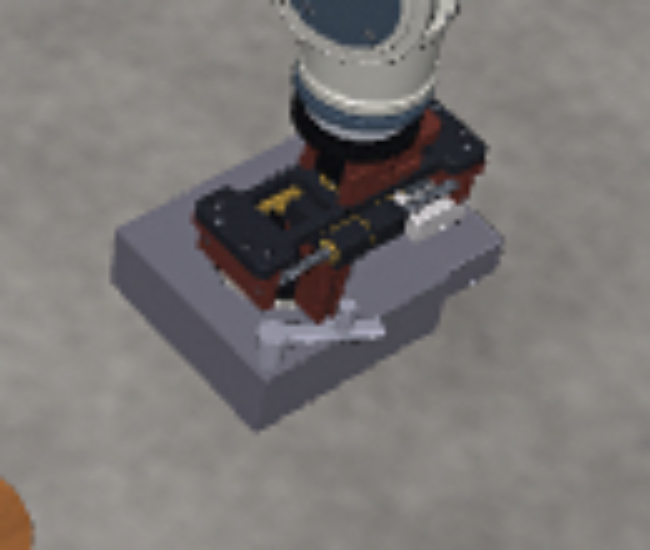

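The keeper has swung outwards: pivot at crop (270,345), tip at (383,330). I'll push a bit more, then back out.

Request:
{"method": "play_rows", "body": {
  "plan": "0 0.5 -0.2 0 0 0 0; 0 0.5 0 0 0 0 0; 0 0 0 0 0 0 0; 0 -1 0 0 0 0 0; 0 0 0 -2 0 0 0; 4 0 0 -4 0 0 0; 6 0 0 -4 0 0 0; 6 -3 -1.5 -1 0 0 0; 6 -3 -1.5 0 0 0 0; 6 0 0 0 0 0 0"
}}

```text
t: 9.7
ee_pos: [509.1, 164.3, 199.5]
orientation: [-3.124, 0.325, -0.002]
ft_force: [0.2, -0.3, 0.3]
width: 47.2
```

```bash
python3 - <<'E'
from h import *
print(get_obs()["ft_force"].round(1));go(501,167,88,YAW)
im=cam("scene");w=cam("wrist");P=pts(im);v,u=np.mgrid[:400,:640]
m=(u>370)&(u<460)&(v>190)&(v<275)&(P[...,2]>74)&(P[...,2]<90)
q=(R.from_rotvec([0,0,-YAW]).apply(P[m]-[*C,0]));q=q[q[:,0]>40]-[66,-66,0];q=q[np.hypot(q[:,0],q[:,1])<80];f=q[np.hypot(q[:,0],q[:,1])>35]
print(len(f),"keeper",(np.radians(135)-np.arctan2(f[:,1],f[:,0])).round(2))
cv2.imwrite("pics/k2.png",np.vstack([cv2.resize(im["pixels"][150:290,360:520,::-1],(640,400)),w["pixels"][:200,:,::-1]]))
px=w["pixels"].min(-1);np.savez("w2.npz",**w)
E
```

```text
[ 0.2 -0.3  0.3]
at [509.1 164.3 199.5] yaw -0.207 q6 2.07 tool cm [-0.87 -0.09 11.15] turn deg 0.1 tilt [ 1.5e-03  8.0e-04 -1.0e+00]
78 keeper [0.49 1.56 1.68 1.64 1.58 1.72 1.64 1.66 1.69 1.7  1.66 1.39 1.69 1.66
 1.63 1.6  1.59 1.5  1.43 1.66 1.63 1.58 1.54 1.5  1.45 1.44 1.66 1.66
 1.62 1.56 1.53 1.51 1.45 1.41 1.66 1.63 1.61 1.55 1.51 1.47 1.45 1.65
 1.61 1.59 1.55 1.5  1.48 1.44 1.63 1.59 1.57 1.54 1.51 1.46 1.41 1.63
 1.61 1.59 1.56 1.52 1.49 1.45 1.62 1.6  1.58 1.53 1.51 1.49 1.45 1.64
 1.63 1.59 1.57 1.52 1.51 1.62 1.6  1.56]
```

View pics/k2.png

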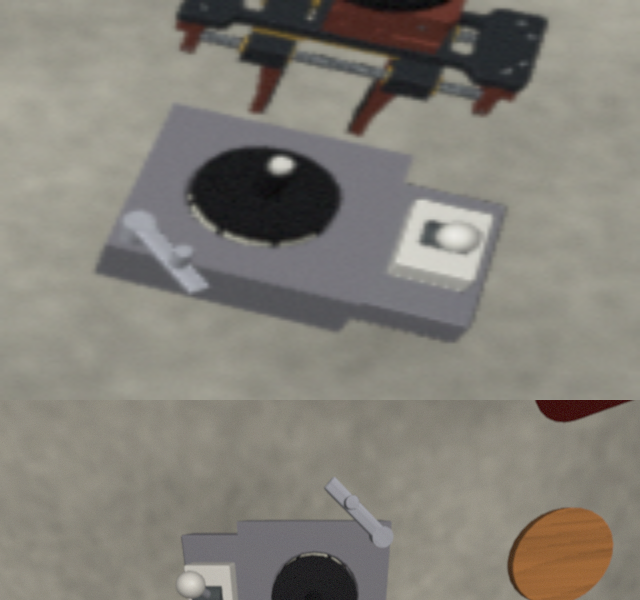

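The keeper is open at about 1.55 rad (scene crop: arm from (140,222) to (195,285), off the dock's +x edge), and the ball at (460,238) is off. Next I'll go down over the stem.

Request:
{"method": "play_rows", "body": {
  "plan": "6 -0.85 0 0 0 0 0; 6 0 0 2.5 0 0 0; 6 0 0 3 0 0 0; 6 0 0 3 0 0 0; 6 0 0 2.5 0 0 0; 6 0 0 1.1 0 0 0; 6 0 0 0 0 0 0"
}}

```text
t: 10.68
ee_pos: [501.7, 164.4, 77.3]
orientation: [3.124, -0.33, -0.002]
ft_force: [-1.0, 0.8, 0.1]
width: 59.4
```

```bash
python3 - <<'E'
from h import *
print(get_obs()["ft_force"].round(1));go(501,167,77,YAW)
E
```

```text
[-1.   0.8  0.1]
at [501.7 164.4  77.3] yaw -0.21 q6 2.08 tool cm [-0.12 -0.24  0.03] turn deg -0.1 tilt [-1.3e-03 -4.0e-04 -1.0e+00]
```

Request:
{"method": "play_rows", "body": {
  "plan": "6 -0.1 -0.25 0 0 0 0; 4 0 0 0 0 0 0; 2.8 0 0 0 0 0 0; 1.6 0 0 0 0 0 0; 1.6 0 0 0 0 0 0; 1.2 0 0 0 0 0 0; 1.2 0 0 0 0 0 0; 1.2 0 0 0 0 0 0"
}}

```text
t: 11.68
ee_pos: [501.5, 167.4, 77.9]
orientation: [-3.124, 0.329, -0.0]
ft_force: [-0.5, -0.1, 2.1]
width: 19.8
```

Request:
{"method": "play_rows", "body": {
  "plan": "1 0 0 -0.5 0 0 0; 1 0 0 -0.8 0 0 0; 1 0 0 -0.8 0 0 0; 1 0 0 -0.8 0 0 0; 1 0 0 -1 0 0 0; 1 0 0 -1 0 0 0; 1 0 0 -1 0 0 0; 1 0 0 -1.5 0 0 0; 1 0 0 -1.5 0 0 0; 1 0 0 -1 0 0 0; 1 0 0 0 0 0 0"
}}

```text
t: 13.05
ee_pos: [502.1, 167.6, 177.8]
orientation: [-3.124, 0.329, -0.003]
ft_force: [-0.2, -0.5, -5.1]
width: 19.4
```

```bash
python3 - <<'E'
from h import *
print(get_obs()["ft_force"].round(1));go(475,-136,180,YAW)
E
```

```text
[-0.2 -0.5 -5.1]
at [502.1 167.6 177.8] yaw -0.21 q6 2.08 tool cm [ 3.67 30.26 -0.24] turn deg -0.1 tilt [ 2.e-03  6.e-04 -1.e+00]
```

Request:
{"method": "play_rows", "body": {
  "plan": "1 0.1 1 0 0 0 0; 1 0.3 2.5 0 0 0 0; 1 0.4 3 0 0 0 0; 1 0.4 3 0 0 0 0; 1 0.4 3 0 0 0 0; 1 0.4 3 0 0 0 0; 1 0.4 3 0 0 0 0; 1 0.4 3 0 0 0 0; 1 0.4 3 0 0 0 0; 1 0.3 2.5 0 0 0 0; 1 0.1 1.5 0 0 0 0; 1 0 0 0 0 0 0; 1 0 0 0 0 0 0"
}}

```text
t: 14.68
ee_pos: [477.2, -118.3, 176.6]
orientation: [-3.124, 0.329, 0.001]
ft_force: [0.1, -0.8, -4.3]
width: 19.6
```

```bash
cat > co.py <<'E'
from h import *
v,u=np.mgrid[:400,:640]
def fit(im,n):
    hsv=cv2.cvtColor(im["pixels"],cv2.COLOR_RGB2HSV);P=pts(im)
    m=(hsv[...,1]>70)&(hsv[...,0]>5)&(hsv[...,0]<25)&(P[...,2]<22)&(P[...,2]>4)&(abs(P[...,0]-475)<75)&(abs(P[...,1]+136)<75)
    c,_=cv2.findContours(m.astype(np.uint8),0,1);c=max(c,key=cv2.contourArea)
    q=np.array([plane(im,a,b,12)[:2] for a,b in c[:,0]]);h=cv2.convexHull(q.astype(np.float32))
    print(n,m.sum(),"circle",cv2.minEnclosingCircle(h))
fit(dict(np.load("scene0.npz",allow_pickle=True)),"scene0")
fit(dict(np.load("side0.npz",allow_pickle=True)),"side0")
fit(dict(np.load("w1.npz",allow_pickle=True)),"w1")
fit(dict(np.load("w2.npz",allow_pickle=True)),"w2")
im=cam("wrist");save(im,"w3.png")
o=get_obs();print(o["ft_force"].round(1),o["width"]);go(475,-136,180,YAW)
E
python3 co.py
```

```text
scene0 1348 circle ((474.3993835449219, -136.25347900390625), 61.98360824584961)
side0 951 circle ((473.488037109375, -139.43231201171875), 61.96559143066406)
w1 4467 circle ((472.0913391113281, -134.2449188232422), 61.14963150024414)
w2 7838 circle ((474.0523376464844, -133.4753875732422), 62.51891326904297)
[ 0.1 -0.1 -4. ] 19.303152275417983
at [ 477.2 -118.2  176.7] yaw -0.209 q6 1.51 tool cm [ 0.15  1.79 -0.33] turn deg -0.0 tilt [-3.e-04  3.e-04 -1.e+00]
```

View pics/w3.png

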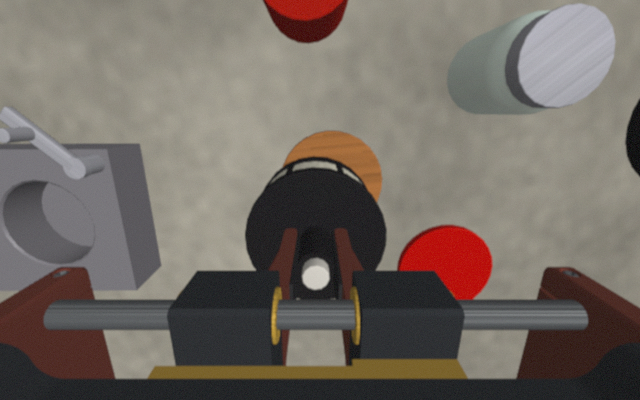

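The lamp hangs upright at (316,230) and the coaster is at (333,170), both clear of the mug and jar. The coaster is averaged at (474,-136). I'll centre, then lower to 6 mm above.

Request:
{"method": "play_rows", "body": {
  "plan": "1 0.1 0.9 0 0 0 0; 1 0 0.9 0 0 0 0; 1 0 0 1 0 0 0; 1 0 0 2 0 0 0; 1 0 0 2 0 0 0; 1 0 0 2 0 0 0; 1 0 0 1.2 0 0 0; 1 0 0 0.5 0 0 0; 1 0 0 0 0 0 0; 1 0 0 0 0 0 0"
}}

```text
t: 15.98
ee_pos: [475.1, -136.8, 90.3]
orientation: [3.124, -0.329, 0.002]
ft_force: [-0.9, 0.4, -4.3]
width: 19.4
```

```bash
python3 - <<'E'
from h import *
o=get_obs();print(o["ft_force"].round(1),o["width"]);go(474.2,-136,82,YAW)
for n in("scene","side"):
    im=cam(n);save(im,n+"4.png")
a=cv2.imread("pics/scene4.png")[150:250,250:370];b=cv2.imread("pics/side4.png")[170:270,250:370]
cv2.imwrite("pics/c4.png",np.hstack([cv2.resize(a,(400,333)),cv2.resize(b,(400,333))]))
E
```

```text
[-0.9  0.4 -4.3] 19.378742406669243
at [ 475.1 -136.8   90.3] yaw -0.21 q6 1.48 tool cm [-0.1  -0.06  0.83] turn deg -0.1 tilt [ 1.1e-03 -3.0e-04 -1.0e+00]
```

View pics/c4.png

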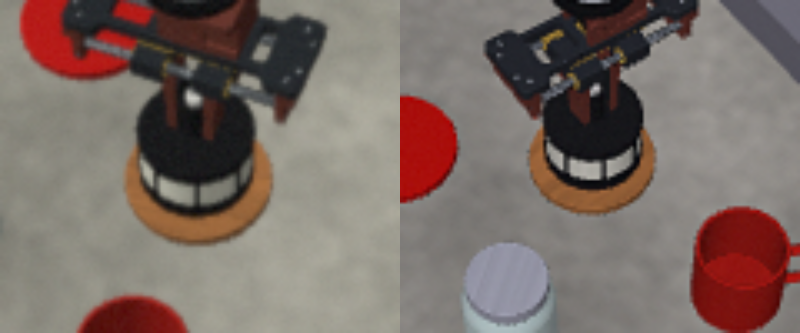

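Both views show the lamp centred over the coaster (about (197,190) and (593,165)). I'll lower it gently.

Request:
{"method": "play_rows", "body": {
  "plan": "1 0 0 0.3 0 0 0; 1 0 0 0.2 0 0 0; 1 0 0 0.15 0 0 0; 1 0 0 0.1 0 0 0; 1 0 0 0 0 0 0; 1 0 0 0 0 0 0"
}}

```text
t: 16.82
ee_pos: [474.6, -136.7, 82.3]
orientation: [3.124, -0.329, 0.0]
ft_force: [-0.2, -0.5, -4.8]
width: 19.2
```

Request:
{"method": "play_rows", "body": {
  "plan": "1 0 0 0.1 0 0 0; 1 0 0 0 0 0 0; 1 0 0 0 0 0 0"
}}

```text
t: 17.2
ee_pos: [474.7, -136.7, 81.8]
orientation: [3.124, -0.329, 0.001]
ft_force: [-2.3, -0.0, 6.5]
width: 19.7
```

Request:
{"method": "play_rows", "body": {
  "plan": "2.5 0 0 -0.05 0 0 0; 3 0 0 0 0 0 0; 4.5 0 0 0 0 0 0; 6 0 0 0 0 0 0; 6 0 0 0 0 0 0; 6 0 0 -1 0 0 0; 6 0 0 -2.5 0 0 0; 6 0 0 -3 0 0 0; 3 0 0 -1 0 0 0; 0 0 0 0 0 0 0; 0 0 0 0 0 0 0; 0 0 0 0 0 0 0; 0 0 0 0 0 0 0; 0 0 0 0 0 0 0"
}}

```text
t: 18.95
ee_pos: [474.4, -136.6, 156.4]
orientation: [-3.124, 0.329, 0.001]
ft_force: [-0.3, -0.7, -0.5]
width: 3.5
```

```bash
cat > lamp.py <<'E'
from h import *
import sys
o=get_obs();print(o["ft_force"].round(1),o["width"]);go(474.5,-136.5,118,YAW)
ims=[]
for n,b,k in(("scene",(280,340,160,230),(250,370,150,250)),("side",(280,340,160,240),(250,370,170,270))):
    im=cam(n);P=pts(im);px=im["pixels"];v,u=np.mgrid[:400,:640]
    m=(u>b[0])&(u<b[1])&(v>b[2])&(v<b[3])&(P[...,2]>68)&(P[...,2]<78)&(px.max(-1)<70)
    if m.sum()>20: print(n,"drum top",cv2.minEnclosingCircle(P[m][:,:2].astype(np.float32)),P[m][:,2].mean())
    m=(u>b[0])&(u<b[1])&(v>b[2])&(v<b[3])&(P[...,2]>108)&(P[...,2]<124)&(px.min(-1)>110)
    if m.any(): print(n,"btn",m.sum(),plane(im,u[m].mean(),v[m].mean(),117))
    ims.append(cv2.resize(px[k[2]:k[3],k[0]:k[1],::-1],(400,333)))
cv2.imwrite("pics/"+sys.argv[1],np.hstack(ims))
E
python3 lamp.py c5.png
```

```text
[-0.3 -0.7 -0.5] 3.452579184829305
at [ 474.4 -136.6  156.4] yaw -0.21 q6 1.48 tool cm [ 0.01 -0.01  3.84] turn deg -0.1 tilt [-6.e-04  2.e-04 -1.e+00]
scene drum top ((474.183349609375, -138.53797912597656), 47.676597595214844) 74.00757355844291
scene btn 24 [ 474.47106862 -137.96623001  117.        ]
side drum top ((475.4845886230469, -137.50103759765625), 46.8763427734375) 73.03709779549321
side btn 18 [ 475.34261705 -138.90991846  117.        ]
```

View pics/c5.png

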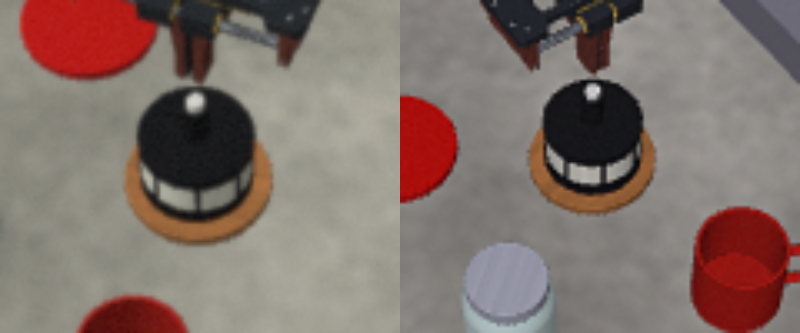

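Released: the lamp stands upright and central, with the button at (195,103) and (593,90). The fingers are closing above it, so I'll press now.

Request:
{"method": "play_rows", "body": {
  "plan": "0 0 0.1 1 0 0 0; 0 0 0 1.5 0 0 0; 0 0 0 1 0 0 0; 0 0 0 0 0 0 0; 0 0 0 0.3 0 0 0; 0 0 0 0.2 0 0 0; 0 0 0 0.2 0 0 0; 0 0 0 0 0 0 0"
}}

```text
t: 20.05
ee_pos: [474.7, -137.7, 115.0]
orientation: [3.124, -0.329, 0.001]
ft_force: [0.6, -0.0, 3.3]
width: 0.8
```

Request:
{"method": "play_rows", "body": {
  "plan": "0 0 0 0.15 0 0 0; 0 0 0 0.15 0 0 0; 0 0 0 0 0 0 0; 0 0 0 0 0 0 0"
}}

```text
t: 20.55
ee_pos: [474.7, -137.7, 112.2]
orientation: [3.124, -0.329, 0.001]
ft_force: [-0.6, 0.2, 7.1]
width: 0.4
```

Request:
{"method": "play_rows", "body": {
  "plan": "0 0 0 0.1 0 0 0; 0 0 0 0.05 0 0 0; 0 0 0 0 0 0 0; 0 0 0 0 0 0 0"
}}

```text
t: 21.05
ee_pos: [474.8, -137.8, 111.7]
orientation: [3.124, -0.329, 0.002]
ft_force: [-5.2, 1.3, 20.3]
width: 0.2
```

Force jumped to 20 N at z = 111.7, so the button is bottomed out. Back away straight up.

Request:
{"method": "play_rows", "body": {
  "plan": "0 0 0 -0.3 0 0 0; 0 0 0 -1 0 0 0; 0 0 0 -3 0 0 0; 0 0 0 -5 0 0 0; 0 0 0 -5 0 0 0; 0 -3 0 -3 0 0 0; 0 -4 0 0 0 0 0; 0 0 0 0 0 0 0; 0 0 0 0 0 0 0"
}}

```text
t: 22.18
ee_pos: [406.4, -123.2, 283.5]
orientation: [3.124, -0.329, 0.001]
ft_force: [0.1, -0.5, -1.3]
width: 0.6
```

```bash
python3 lamp.py c6.png; python3 ball.py; python3 - <<'E'
from h import *
im=cam("scene");save(im,"end.png")
P=pts(im)
for n,b in(("kettle",(100,190,115,200)),("jar",(215,250,185,232)),("mug",(272,312,238,286))):
    q=P[b[2]:b[3],b[0]:b[1]].reshape(-1,3);q=q[(q[:,2]>25)&(q[:,2]<300)];print(n,q.min(0).round(),q.max(0).round())
hsv=cv2.cvtColor(im["pixels"],cv2.COLOR_RGB2HSV)
E
```

```text
[ 0.1 -0.5 -1.3] 0.5840964416651608
at [ 406.4 -123.2  283.5] yaw -0.21 q6 1.46 tool cm [ 6.93 -0.12 16.56] turn deg -0.1 tilt [ 8.e-04 -2.e-04 -1.e+00]
scene drum top ((473.7991943359375, -138.27439880371094), 47.30491256713867) 74.10650774382047
scene btn 24 [ 474.47106862 -137.96623001  117.        ]
side drum top ((474.8674011230469, -137.15234375), 47.395145416259766) 72.9864142678604
side btn 18 [ 475.34261705 -138.90991846  117.        ]
[-0.2  0.3  0.4]
at [ 406.7 -123.3  283.2] yaw -0.21 q6 1.46 tool cm [  3.27 -41.76  19.52] turn deg -0.1 tilt [ 0.  0. -1.]
scene 97 (np.float64(474.1958762886598), np.float64(232.60824742268042)) dock xy [ 22.1 114.4]
side 41 (np.float64(408.5121951219512), np.float64(140.65853658536585)) dock xy [ 23.1 113.8]
kettle [ 403. -670.   25.] [ 530. -464.  220.]
jar [ 519. -359.   25.] [ 595. -280.  116.]
mug [ 623. -190.   25.] [714. -89.  84.]
```

View pics/end.png

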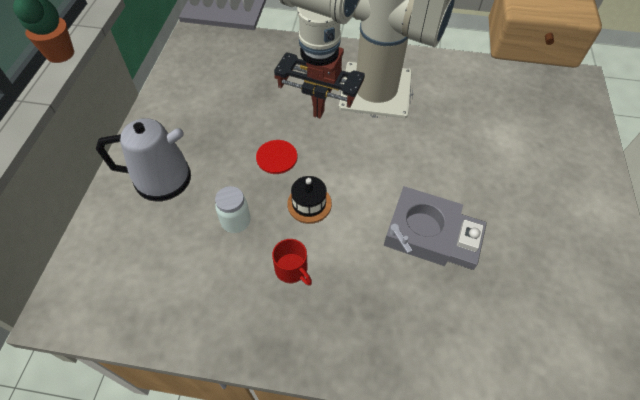

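The final scene is as asked: lamp upright on the coaster at (309,197), keeper open at (400,237), ball off at (474,232), and the mug, jar and kettle where they started. I'm handing the job in.

```bash
python3 -c "
from workcell import *
print(close_job())"
```

```text
the job is handed in; nothing more can be done
None
```

The job is done and handed in at about 22 s. In the order asked, I switched the toggle off, opened the keeper, and stood the lamp on the wooden coaster. I then let go, pressed the button and backed away.

Last checks:
- **Toggle:** the ball sits at dock x of about +22 to +23 mm out of 24, so it is off. I pushed it to its stop.
- **Keeper:** it was open at about 1.55 rad after the push, and it still looks open in the final picture.
- **Lamp:** it stands upright, with its axis at about (474.5, -138) mm. The coaster's centre measured about (474, -136) mm, but the camera views of the coaster disagreed by up to 6 mm in y. Centring is therefore known only to a few mm.
- **Button:** I pressed about 6 mm, until the force jumped to 20 N, and it sprang back out. The pictures show no glow on the lamp, so only the press depth and force confirm it lit.
- **Mug, jar and kettle:** all are within 1 mm of where they started.

One slip along the way: some fast moves near the toggle fell short because of the speed limits. I corrected them with slower ones before touching anything.

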